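# Fit the lever to a ball valve and close it

### The job

Fit the long lever with the splined bore onto the bare stem of the clamped ball valve: lay it in line with the pipe, pointing to the robot's left (open), turn it clockwise under light pressure until you feel the splines first meet, and slide it fully home. Then swing it on clockwise until you feel the closed stop, a little past square across the pipe, pointing away from the robot, and let go. Never force the plastic splines or the stop, and leave the other parts on the bench alone.

Things in the scene. Friction and masses are not known exactly. Their poses are not given: they have to be found in the camera images.
- valve: Grey plastic ball valve strapped in a steel nest fixed to the bench. Origin: on the bench under the stem; z up; x along the 210 long pipe, the way an open valve's lever points (robot's left, within 20 degrees of world +y); y left of x. Nest plate 216 x 110 x 10; union nuts (x 43 to 69 either way) rise to 85 above the bench, straps (x +-87) to 79, bonnet neck (radius 19) to 100.
- seat (a point): Centre of the flat top (shoulder) of the valve's neck, on the stem's axis, 100 above the bench: the lever's origin must come to lie here. Axes as the valve's. The stem turns about z against a steady 0.2 N m of friction that holds it where it is left; clockwise (from above) it ends at the closed stop, a rigid one, where the lever points some 5 to 10 degrees past square: to be felt.
- spline_top (a point): On the stem's axis at the top of its white plastic splines, 22 above the seat: six teeth 60 degrees apart, tip radius 14, root radius 9.3, 5.2 wide, flat tops. A tooth points along valve x at the open stop. The stem was left 10 to 50 degrees clockwise of open: not measured, to be felt or seen. Axes as the valve's. Touching down at over 50 mm/s, or 15 N at the arm's end against the stop, harms it.
- nose_top (a point): Top of the stem's plain pilot nose, 34 above the seat, on its axis: radius 9.3 for 5 mm above the splines, then tapering to 4.5 at this point. It centres the bore at any angle of the lever. A thin dark line across the top lies in line with the pipe when the stem is at open. Axes as the valve's.
- lever: The long black plastic lever, 0.10 to 0.16 kg, lying right way up. Origin: centre of the hub's underside on the bore's axis; x along the arm to its end; z up. Hub radius 21, 30 high, with two flats 43 apart (y = +-21.5, 26 long, parallel to the arm) to grip from above. Arm 20 wide, x = 18 to 124, 14 to 27 above the underside; a lip at its end reaches down to the underside.
- bore_top (a point): Top of the lever's through bore, 30 above its underside. Six grooves 60 degrees apart, one along lever x, 7 wide, to radius 15; lands of radius 9.9 between. The hub rests on the tooth tops until the lever stands at the stem's angle, give or take 3.5 degrees of play, then slides down 22. It would also go on 60 degrees to either side, wrongly. Home and free, it droops 2 to 4 degrees.
- lever_end (a point): Point on the lever's arm near its end, 118 from the bore's axis and 20 above the underside. Axes as the lever's.
- small_lever: Bystander: shorter black lever for another valve, 32 x 32 x 22 square hub with a 12 square bore, arm to x = 81. Its place and the long lever's may be swapped. Origin: centre of the hub's underside.
- coupling0: Bystander: black plastic pipe coupling, standing, radius 25, 80 high. Origin: centre of its underside.
- coupling1: Bystander: a second such coupling.
- screwdriver: Bystander: a screwdriver lying on the bench.
There are look-alikes about, which are no part of the job. What is shaped like the lever but blue or pink is not meant. Leave any yellow look-alike of the valve alone.

How it is judged:
By the outcome, as a careful person would: the job done as asked, in the order asked, and still so for the second after the job is handed in, with the robot touching nothing.
It also fails if it takes over 69 s, if anything falls off the work surface, if the arm or the gripper's body presses on something with over 40 N, if the wrist force passes 120 N, or if a joint passes its speed limit or range.

### The arm

A 6-joint arm with a two-finger parallel gripper is mounted at the origin on the work surface. World frame = base frame: x ahead of the robot, y to its left, z up, the work surface at z = 0. Lengths are in m, angles in rad, forces in N, time in s.
With the tool pointing down it reaches from about 0.3 to 0.875 m from the base axis. Payload 6.4 kg.
Tool frame: the origin (TCP) lies on the centre line of the jaws, within the pads' length; the fingertips stand 25 mm ahead of it and the grasp point (between the pads) lies 6 mm ahead of it (ctrl.tips_ahead is the z of the fingertips in the tool frame, in m); z points along the fingers, x is the direction in which the jaws open and shut, and the axes are right-handed (so a half turn about z gives the same grasp; the last joint's range is limited). The gripper opens to 85 mm and grips with 20 to 120 N. Pads are 22 mm wide; open, the fingers measure 114 mm over their backs; the gripper's body (76 mm by 85 mm) begins 54 mm behind the grasp point. The pads swing forward as they close: fully open they stand 13 mm farther back than shut.
Start: joints at [0.94, 0.181, 1.607, -0, 1.354, -0.206], TCP at [0.237, 0.524, 0.256] pointing down, gripper open.
Joint ranges: [-2.99, 2.99], [-0.89, 2.07], [0.3, 2.58], [-1.14, 4.28], [0, 2.63], [-3.12, 3.12]. Speed limits (rad/s): [2.57, 2.57, 3.01, 3.14, 3.14, 3.14].

### API

Orientations are given as a unit quaternion [w, x, y, z].
In Python, from bench import ctrl gives the robot as it stands.
- The arm moves only by the shell command python3 -m pendant 'ROWS'. ROWS is JSON, a list that holds one entry, the list of rows, each a list of 7 numbers: the shift along the tool's x, y, z in m, then the turn, a rotation vector about the tool's x, y, z in rad, then the closure, from -1 (fully open) to 1 (shut). A call has 1 to 10 rows; each row shifts and turns the commanded pose from where the row before left it, along the tool's axes as they then stand; what a row does not reach is not made up. A row lasts 1/10 s, in which the tool goes at most 50 mm and 8.59 degrees, less where a joint would pass 70% of its speed; a pose out of reach is approached as far as the arm can. A call with a gripper value outside its range is refused whole. The fingers move at their own pace and stop on an object; the grip force is fixed at half the most. Time passes only in rows, so rows that do not move let the fingers close. It gives the time, the measured TCP pose, the force and the opening at its end, in the units of the state.
- ctrl.get_obs(): the state, without advancing time (a new reading comes with each control period).
- ctrl.camera(name): name is "scene" or "top" or "wrist"; returns (picture, depth): 480x640x3 uint8, red, green, blue; 480x640 float32, m along the optical axis (not along the pixel's ray), 0 where there is no reading.
- ctrl.calibration(name): a dict with "fov_y" (degrees; the focal length in pixels is half the picture's height over the tangent of half this angle, whatever the lens; pixels are square), "cx", "cy" (the principal point, pixels), "camera_from_world" (4x4, takes a point from world to camera coordinates). Camera axes: x right, y down, z forward; pixel columns grow to the right and rows downward; lengths in m; the calibration is good to about 2 mm. The wrist camera is an equidistant fisheye: a pixel r from the principal point sees the ray r / f radians off the axis. A picture is of the moment at which its call begins: read the wrist's pose just before it. calibration takes no time and is no camera call; for the wrist camera it gives the pose at the moment of the call.
- ctrl.hand_in(): hands the job in, once; it reports no verdict.
The state is a dict: "time_s": time; "q": joint angles; "dq": joint speeds; "joint_efforts": joint torques, N m; "eef_pos": TCP position; "eef_rot": TCP orientation; "wrist_force": force on the tool from outside, world axes, zero at the start; "torque": the same for the moment, N m; "opening": opening from 0.0 (shut) to 1.0 (fully open).
Only numpy, scipy, OpenCV 4.12 (cv2) and the standard library are available. Lean on these libraries where they do the work, as an engineer would, in place of code of your own. Each camera call takes 0.05 s, during which the arm holds its last target.

## Working session

There is one attempt and no reset: what is moved stays moved. The work goes in short steps, Python scripts to look and compute and a shell command to move; the robot and the scene stay as the last step left them, time stands still between calls to the robot, and variables do not carry over. Pictures are saved under pics/ and viewed, and the job is handed in when it is done.

```bash
ls; mkdir -p pics
python3 - <<'E'
from bench import ctrl
import cv2
for n in ("scene","top","wrist"):
    c=ctrl.calibration(n); print(n,c)
    p,d=ctrl.camera(n); cv2.imwrite(f"pics/{n}0.png",p[:,:,::-1])
    import numpy as np; np.save(f"pics/{n}0_d.npy",d)
print(ctrl.get_obs(), ctrl.tips_ahead)
E
```

```text
pics
scene {'fov_y': 53.53474615237715, 'cx': 322.4433564868924, 'cy': 237.6218591025803, 'camera_from_world': array([[ 0.61238599,  0.7903501 ,  0.01816932, -0.3261266 ],
       [ 0.48575221, -0.35804335, -0.79740187, -0.19929206],
       [-0.62372124,  0.49714352, -0.60317504,  1.64173688],
       [ 0.        ,  0.        ,  0.        ,  1.        ]])}
top {'fov_y': 50.370963339619095, 'cx': 316.95311911163236, 'cy': 241.0961871149928, 'camera_from_world': array([[-0.01105935, -0.99991971,  0.00618533, -0.02997813],
       [-0.98414381,  0.00978934, -0.17710202,  0.58165358],
       [ 0.17702725, -0.00804588, -0.98417306,  1.06939291],
       [ 0.        ,  0.        ,  0.        ,  1.        ]])}
wrist {'fov_y': 65.70646984690485, 'cx': 316.21196305710527, 'cy': 241.66135832271027, 'camera_from_world': array([[ 0.41184747,  0.91125021, -0.00217095, -0.5742432 ],
       [ 0.87645582, -0.39546753,  0.27464635, -0.03498665],
       [ 0.24941301, -0.11501515, -0.96154286,  0.37995388],
       [ 0.        ,  0.        ,  0.        ,  1.        ]])}
{'time_s': 0.15, 'q': array([ 9.39719312e-01,  1.81366869e-01,  1.60775715e+00, -3.55392957e-05,
        1.35381285e+00, -2.06302879e-01]), 'dq': array([-0.00041388, -0.00121679, -0.00269349,  0.00142762, -0.00035929,
        0.00060126]), 'joint_efforts': array([ 1.30868684e-03, -4.45258999e+01, -3.51693714e+01, -2.58079099e-04,
        5.78691965e-03, -2.24338760e-05]), 'eef_pos': array([0.23672881, 0.52358506, 0.2556033 ]), 'eef_rot': array([ 2.57177211e-04,  8.40270007e-01,  5.42167744e-01, -6.21199903e-04]), 'wrist_force': array([ 0.64260164, -0.56930671, -0.07238243]), 'torque': array([ 0.03604898, -0.05092404,  0.01656649]), 'opening': 0.9980061925706177} 0.025
```

View pics/scene0.png

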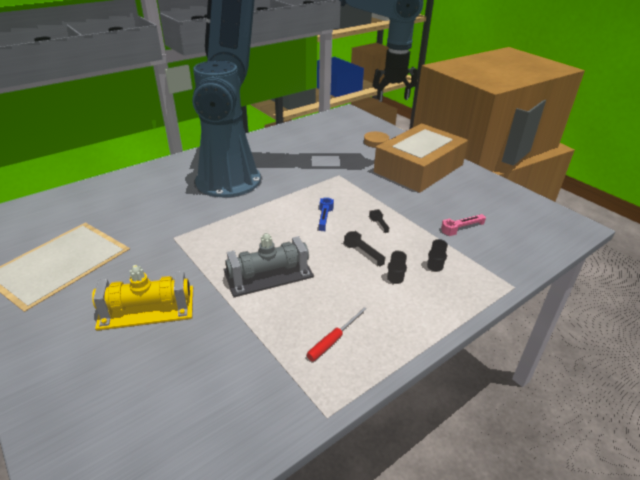

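View pics/top0.png

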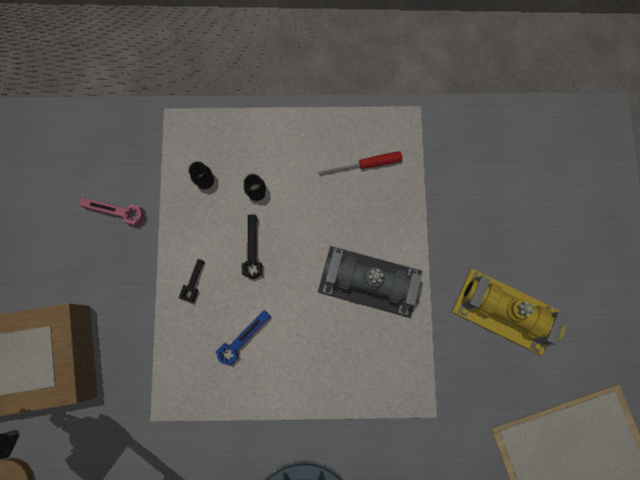

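View pics/wrist0.png

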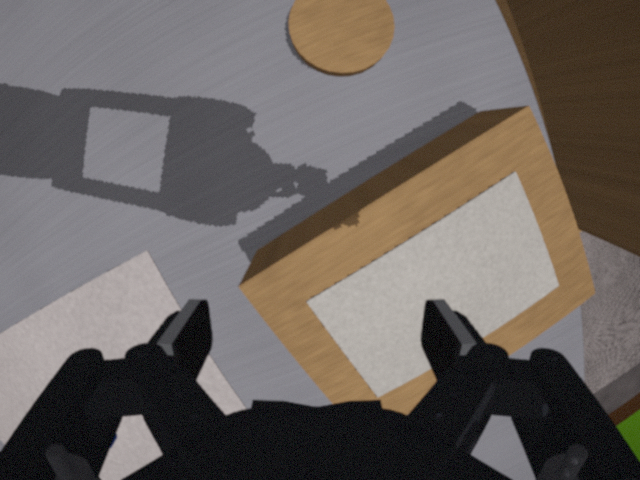

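The top view shows the long lever with its hub at about (252,270) and its arm pointing away to (252,217). The small lever is at (190,290), the valve stem at about (375,276), and the blue and pink look-alikes stand apart. I'll enlarge these.

```bash
cat > h.py <<'E'
import numpy as np, cv2
from bench import ctrl
from scipy.spatial.transform import Rotation as R
def ray(n,u,v,c=None):
    c=c or ctrl.calibration(n); f=240/np.tan(np.radians(c['fov_y']/2))
    x=(u-c['cx']);y=(v-c['cy'])
    if n=='wrist':
        r=np.hypot(x,y); t=r/f; d=np.array([x/r*np.sin(t),y/r*np.sin(t),np.cos(t)])
    else: d=np.array([x/f,y/f,1.])
    T=c['camera_from_world']; Rm=T[:3,:3]
    return -Rm.T@T[:3,3], Rm.T@(d/np.linalg.norm(d))
def onz(n,u,v,z,c=None):
    o,d=ray(n,u,v,c); return o+d*(z-o[2])/d[2]
def proj(n,P,c=None):
    c=c or ctrl.calibration(n); f=240/np.tan(np.radians(c['fov_y']/2))
    T=c['camera_from_world']; p=T[:3,:3]@np.asarray(P)+T[:3,3]
    if n=='wrist':
        r=np.hypot(p[0],p[1]); t=np.arctan2(r,p[2]); return np.array([c['cx']+f*t*p[0]/r,c['cy']+f*t*p[1]/r])
    return np.array([c['cx']+f*p[0]/p[2],c['cy']+f*p[1]/p[2]])
def tri(rs):
    A=0;b=0
    for o,d in rs:
        M=np.eye(3)-np.outer(d,d); A=A+M; b=b+M@o
    return np.linalg.solve(A,b)
def quat(q): return R.from_quat([q[1],q[2],q[3],q[0]])
def st():
    o=ctrl.get_obs(); r=quat(o['eef_rot']); m=r.as_matrix()
    print('t%.2f'%o['time_s'],'p',o['eef_pos'].round(4),'xax',np.degrees(np.arctan2(m[1,0],m[0,0])).round(2),'z',m[:,2].round(4),'F',o['wrist_force'].round(2),'T',o['torque'].round(3),'op',round(float(o['opening']),3),'q',o['q'].round(3))
    return o,m
def crop(img,u0,v0,w,h,s,name):
    c=cv2.resize(img[v0:v0+h,u0:u0+w],None,fx=s,fy=s,interpolation=cv2.INTER_CUBIC); cv2.imwrite('pics/'+name,c)
def rel(pt,ang):
    """tool-frame shift and yaw turn from now to TCP at pt, tool down with x axis at ang deg (mod 180)"""
    o=ctrl.get_obs(); Rm=quat(o['eef_rot']); a=np.radians(ang)
    x=np.array([np.cos(a),np.sin(a),0]);z=np.array([0,0,-1.]);G=np.stack([x,np.cross(z,x),z],1)
    print('shift',(Rm.inv().apply(np.array(pt)-o['eef_pos'])).round(4),'rot',(Rm.inv()*R.from_matrix(G)).as_rotvec().round(4))
E
python3 - <<'E'
from h import *
t=cv2.imread('pics/top0.png'); s=cv2.imread('pics/scene0.png')
crop(t,215,205,80,80,7,'c1.png'); crop(t,310,236,120,90,6,'c2.png'); crop(s,330,220,70,55,10,'c3.png'); crop(s,220,225,100,70,8,'c4.png')
c=ctrl.calibration('top');d=np.load('pics/top0_d.npy')
print(d[270,245],d[270,252],d[240,252],d[276,375])
for p,z in (((252,270),.03),((252,217),.027),((375,276),.134)): print(onz('top',*p,z))
E
```

```text
1.1342138 1.1610879 1.1446835 1.0263206
[0.52160069 0.10843097 0.03      ]
[0.64270691 0.11017571 0.027     ]
[ 0.49409266 -0.15134238  0.134     ]
```

View pics/c1.png

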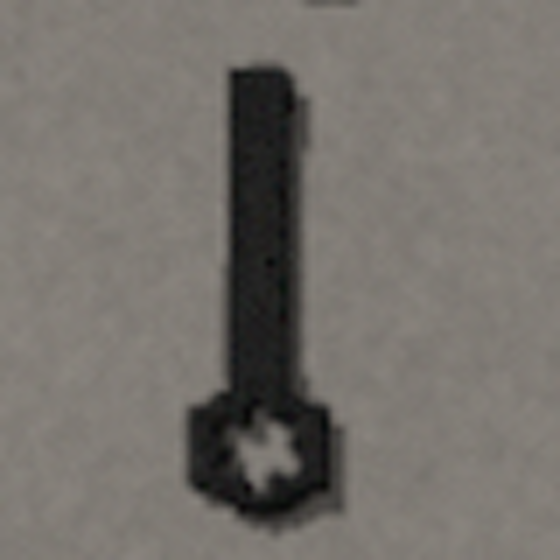

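View pics/c2.png

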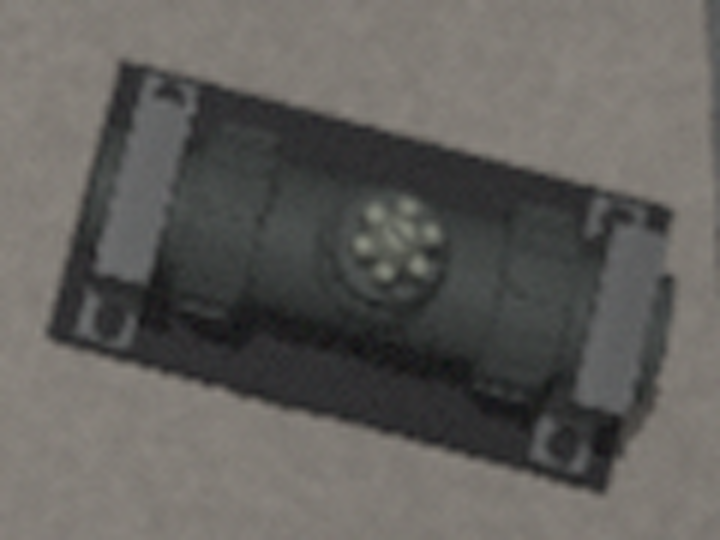

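View pics/c3.png

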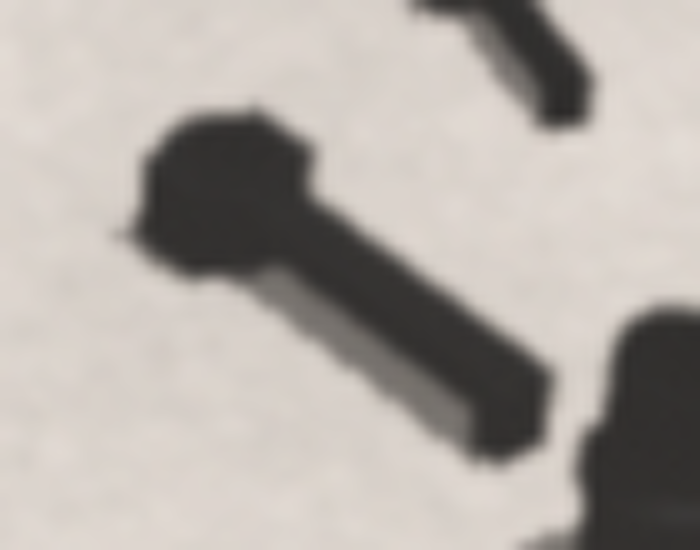

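View pics/c4.png

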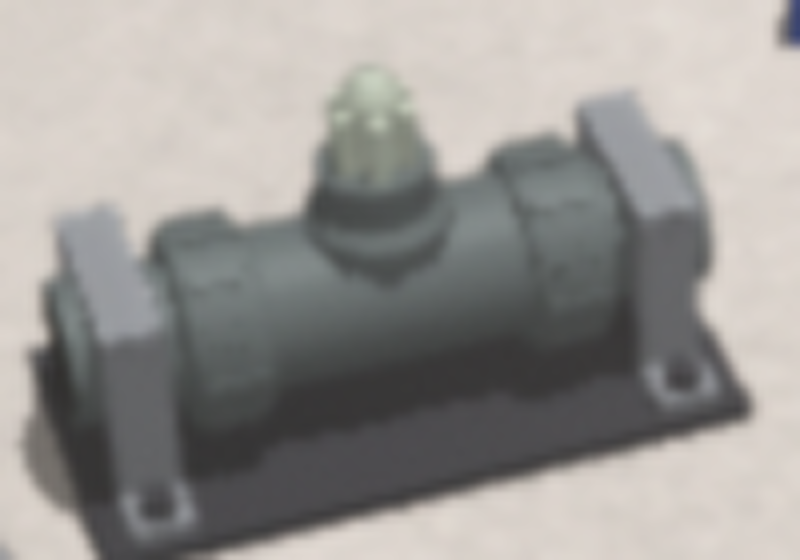

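Run:
```python
from h import *
c=ctrl.calibration('wrist');T=c['camera_from_world'];o,m=st()
cp=-T[:3,:3].T@T[:3,3]
print('cam in tool',m.T@(cp-o['eef_pos']),'axis in tool',m.T@T[2,:3])
# valve corners from c2
pts=[onz('top',310+u/6,236+v/6,.01) for u,v in((123,65),(672,207),(605,490),(50,338))]
print(np.round(pts,4)); print('centre',np.mean(pts,0))
a=(pts[0]+pts[3]-pts[1]-pts[2])[:2]; print(a/2, np.degrees(np.arctan2(a[1],a[0])))
# tri lever hub and nose top
print('hub',tri([ray('top',215+262/7,205+455/7),ray('scene',330+22.5,220+16)]))
print('nose',tri([ray('top',310+402/6,236+238/6),ray('scene',220+370/8,225+75/8)]), onz('top',310+397/6,236+242/6,.122))
a=onz('top',215+262/7,205+455/7,.03);b=onz('top',215+265/7,205+70/7,.027);print(a,b,np.degrees(np.arctan2((b-a)[1],(b-a)[0])))
rel([.48,.11,.25],-89)
```

```text
t0.15 p [0.2367 0.5236 0.2556] xax 65.66 z [-8.0e-04 -1.1e-03 -1.0e+00] F [ 0.64 -0.57 -0.07] T [ 0.036 -0.051  0.017] op 0.998 q [ 0.94   0.181  1.608 -0.     1.354 -0.206]
cam in tool [ 0.00031035 -0.07081294 -0.1181981 ] axis in tool [-5.22195288e-04  2.74924804e-01  9.61465589e-01]
[[ 0.5753 -0.0671  0.01  ]
 [ 0.519  -0.2731  0.01  ]
 [ 0.4138 -0.2433  0.01  ]
 [ 0.4722 -0.0382  0.01  ]]
centre [ 0.4950678  -0.15543397  0.01      ]
[0.05735016 0.20550811] 74.40743169055334
hub [0.52401534 0.11055466 0.02491321]
nose [ 0.49624521 -0.1537044   0.13143865] [ 0.49469497 -0.15515559  0.122     ]
[0.52159091 0.10748172 0.03      ] [0.64733343 0.10828816 0.027     ] 0.3674559984146523
shift [-0.2766  0.3921  0.0059] rot [1.7000e-03 7.0000e-04 2.6994e+00]
```

```bash
python3 -m pendant '[[[-0.034,0.034,0,0,0,0,-1],[-0.034,0.034,0,0,0,0,-1],[-0.034,0.034,0,0,0,0,-1],[-0.034,0.034,0,0,0,0,-1],[-0.034,0.034,0,0,0,0,-1],[-0.034,0.034,0,0,0,0,-1],[-0.034,0.034,0,0,0,0,-1],[-0.034,0.034,0,0,0,0,-1],[-0.034,0.034,0,0,0,0,-1],[-0.034,0.034,0,0,0,0,-1]]]'
python3 -m pendant '[[[-0.034,0.034,0,0,0,0,-1],[-0.034,0.034,0,0,0,0,-1],[-0.034,0.034,0,0,0,0,-1],[-0.034,0.034,0,0,0,0,-1],[-0.034,0.034,0,0,0,0,-1],[0,0,0,0,0,0,-1],[0,0,0,0,0,0,-1]]]'
python3 - <<'E'
from h import *
st()
c=ctrl.calibration('wrist');np.save('pics/w1_T.npy',c['camera_from_world'])
p,d=ctrl.camera('wrist');cv2.imwrite('pics/w1.png',p[:,:,::-1])
print(proj('wrist',[.4955,-.1545,.134]))
u,v=proj('wrist',[.4955,-.1545,.122]).astype(int)
crop(p[:,:,::-1],max(u-50,0),max(v-50,0),100,100,6,'w1c.png'); print(u,v)
E
```

```text
time_s: 1.15
eef_pos: [0.4068, 0.0721, 0.2564]
eef_rot: [0.0, 0.84, 0.542, 0.0]
wrist_force: [1.2, -0.2, 0.8]
opening: 1.001
time_s: 1.85
eef_pos: [0.4911, -0.1517, 0.2555]
eef_rot: [-0.001, 0.841, 0.541, -0.0]
wrist_force: [0.3, -0.3, -0.7]
opening: 0.999
t1.85 p [ 0.4911 -0.1517  0.2555] xax 65.53 z [-0.0015  0.0012 -1.    ] F [ 0.34 -0.28 -0.71] T [ 0.053  0.005 -0.044] op 0.999 q [-0.531  0.045  1.758  0.     1.34  -1.675]
[313.390741   253.30180408]
313 248
```

View pics/w1.png

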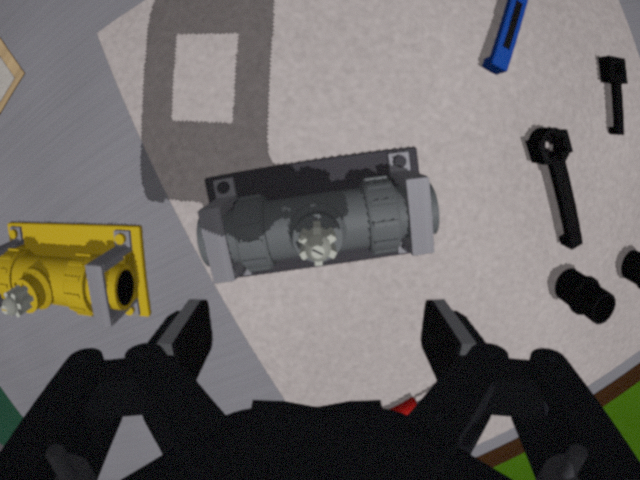

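View pics/w1c.png

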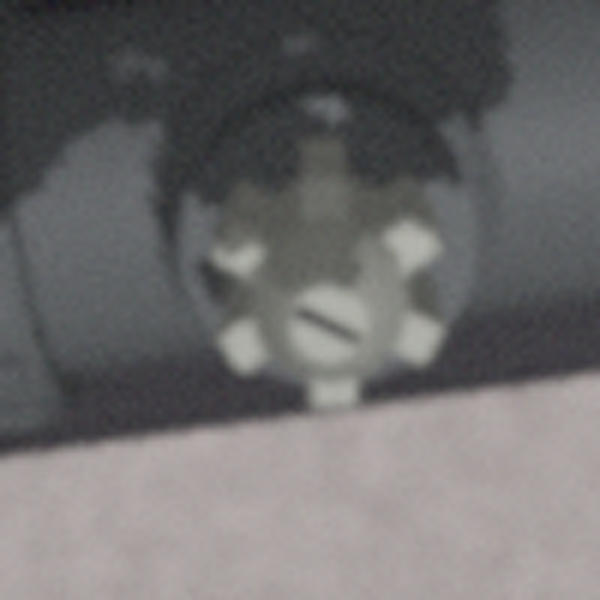

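```bash
python3 - <<'E'
from h import *
c=ctrl.calibration('wrist')
P=lambda u,v,z:onz('wrist',263+u/6,198+v/6,z,c)
a,b=P(300,312,.134),P(360,340,.134);d=b-a
print('line ang',np.degrees(np.arctan2(d[1],d[0])),'len',np.linalg.norm(d))
n=P(330,325,.134);print('nose',n)
print('nose tri',tri([ray('wrist',263+330/6,198+325/6),ray('top',310+402/6,236+238/6),ray('scene',220+370/8,225+75/8)]))
T=[P(u,v,.122) for u,v in((413,242),(420,335),(333,392),(243,345),(238,255))]
import itertools
for t in T: e=t-n; print(t.round(4),np.hypot(*e[:2]).round(4),np.degrees(np.arctan2(e[1],e[0])).round(1))
print('pairs mid',(T[0]+T[3])/2,(T[1]+T[4])/2)
# pipe direction from wrist: nest plate far edge corners, and near edge
Q=[onz('wrist',*q,.01,c) for q in((206,179),(416,148))];e=Q[1]-Q[0];print(Q,np.degrees(np.arctan2(e[1],e[0])),np.linalg.norm(e))
E
python3 - <<'E'
from h import *
p=cv2.imread('pics/w1.png');crop(p,190,135,260,150,3,'w1d.png');crop(p,510,110,90,150,4,'w1e.png')
E
```

```text
line ang 39.574327128372374 len 0.007542238464862509
nose [ 0.49605291 -0.15132342  0.134     ]
nose tri [ 0.49638342 -0.1529907   0.13132353]
[ 0.4942 -0.1398  0.122 ] 0.0117 98.9
[ 0.5051 -0.1436  0.122 ] 0.0119 40.6
[ 0.5073 -0.156   0.122 ] 0.0122 -22.3
[ 0.4975 -0.1633  0.122 ] 0.012 -83.0
[ 0.4872 -0.1591  0.122 ] 0.0118 -138.6
pairs mid [ 0.49588537 -0.15152017  0.122     ] [ 0.49613986 -0.15136777  0.122     ]
[array([ 0.41513626, -0.23812822,  0.01      ]), array([ 0.47373331, -0.03385548,  0.01      ])] 73.99409607323328 0.21251110113801303
```

View pics/w1d.png

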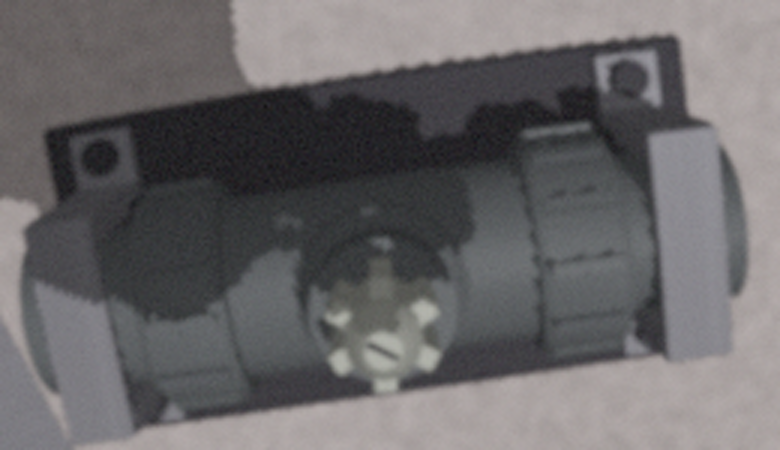

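View pics/w1e.png

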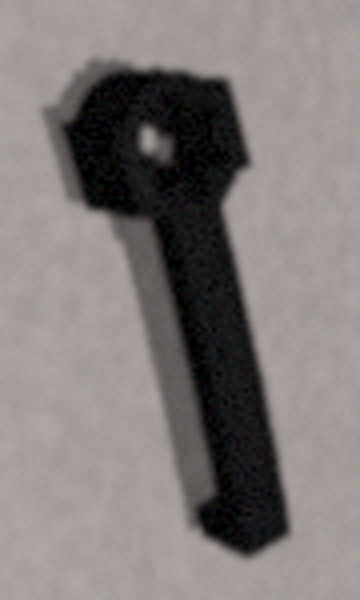

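The wrist view gives the stem at about (0.496, -0.152). The nose line and teeth put it near 39° world and the pipe near 74°, so the stem sits about 35° clockwise of open. Next I'll go over the lever with the jaws turned.

```bash
python3 -m pendant '[[[0.0413,-0.0138,0,0,0,0,-1],[0.0413,-0.0138,0,0,0,0,-1],[0.0413,-0.0138,0,0,0,0,-1],[0.0413,-0.0138,0,0,0,0,-1],[0.0413,-0.0138,0,0,0,0,-1],[0.0413,-0.0138,0,0,0,0.13,-1],[0,0,0.01,0,0,0.149,-1],[0,0,0.01,0,0,0.149,-1],[0,0,0.01,0,0,0.149,-1],[0,0,0.01,0,0,0.149,-1]]]'
python3 -m pendant '[[[0,0,0.01,0,0,0.149,-1],[0,0,0.01,0,0,0.149,-1],[0,0,0,0,0,0.149,-1],[0,0,0,0,0,0.149,-1],[0,0,0,0,0,0.149,-1],[0,0,0,0,0,0.149,-1],[0,0,0,0,0,0.149,-1],[0,0,0,0,0,0.149,-1],[0,0,0,0,0,0.149,-1],[0,0,0,0,0,0.149,-1]]]'
python3 -m pendant '[[[0,0,0,0,0,0.149,-1],[0,0,0,0,0,0.149,-1],[0,0,0,0,0,0.149,-1],[0,0,0,0,0,0,-1],[0,0,0,0,0,0,-1]]]'
python3 - <<'E'
from h import *
st()
c=ctrl.calibration('wrist');np.save('pics/w2_T.npy',c['camera_from_world'])
p,d=ctrl.camera('wrist');cv2.imwrite('pics/w2.png',p[:,:,::-1])
print(proj('wrist',[.522,.108,.03]),proj('wrist',[.645,.109,.027]))
E
```

```text
time_s: 2.9
eef_pos: [0.5168, 0.1108, 0.2161]
eef_rot: [-0.0, 0.978, 0.207, -0.0]
wrist_force: [-0.2, 0.8, -0.8]
opening: 0.999
time_s: 3.9
eef_pos: [0.5169, 0.1105, 0.1965]
eef_rot: [-0.0, 0.859, -0.511, -0.0]
wrist_force: [0.7, 0.5, 0.2]
opening: 0.999
time_s: 4.4
eef_pos: [0.5174, 0.11, 0.1965]
eef_rot: [-0.0, 0.728, -0.686, -0.0]
wrist_force: [0.0, 0.7, -0.1]
opening: 1.004
t4.40 p [0.5174 0.11   0.1965] xax -86.59 z [ 1.e-04  1.e-04 -1.e+00] F [ 0.04  0.66 -0.08] T [-0.034 -0.093  0.015] op 1.004 q [-0.015  0.141  1.78   0.     1.22   1.496]
[319.52956016 221.05686699] [327.86576543  63.93019366]
```

View pics/w2.png

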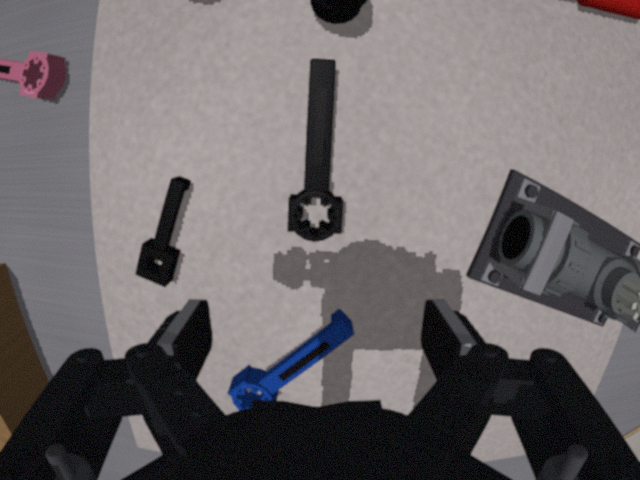

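Run:
```python
from h import *
p=cv2.imread('pics/w2.png');crop(p,275,175,80,75,8,'w2c.png');crop(p,290,45,60,160,4,'w2e.png')
```

```text
(no output)
```

View pics/w2c.png

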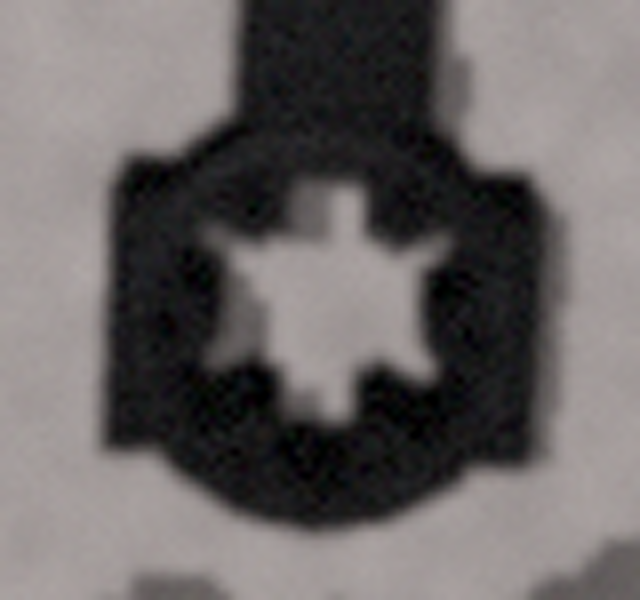

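View pics/w2e.png

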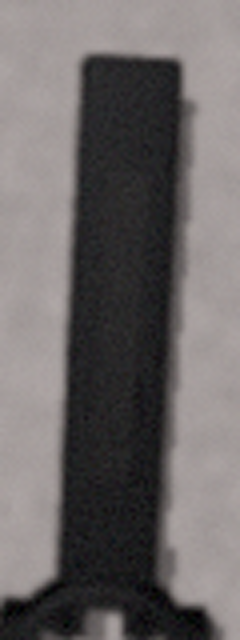

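Run:
```python
from h import *
c=ctrl.calibration('wrist');o,m=st()
a=onz('wrist',275+321/8,175+312/8,.03,c);a2=onz('wrist',275+325/8,175+300/8,.03,c)
b=onz('wrist',323,60.5,.027,c);b2=onz('wrist',317.5,185,.027,c)
an=lambda d:np.degrees(np.arctan2(d[1],d[0]))
print(a,a2,b,b2,an(b-a),an(b-b2))
# flats
fl=[onz('wrist',275+u/8,175+v/8,.03,c) for u,v in((120,160),(535,180),(105,445),(525,465))]
print(np.round(fl,4),an(fl[0]-fl[2]),an(fl[1]-fl[3]),np.linalg.norm(fl[0]-fl[1]))
C2=np.load('pics/w1_T.npy');c2=dict(c);c2['camera_from_world']=C2
print('tri',tri([ray('wrist',275+321/8,175+312/8,c),ray('wrist',510+155/4,110+141/4,c2),ray('top',215+262/7,205+455/7)]))
print('tri end',tri([ray('wrist',323,60.5,c),ray('top',215+265/7,205+70/7)]))
L=an(b-b2)
for h in(.12,.018):rel([a[0],a[1],h],L-90)
```

```text
t4.45 p [0.5176 0.1098 0.1965] xax -86.64 z [ 1.e-04  1.e-04 -1.e+00] F [-0.17 -0.25 -0.27] T [-0.084  0.03  -0.005] op 0.999 q [-0.016  0.142  1.779  0.     1.22   1.496]
[0.52744534 0.11178136 0.03      ] [0.52866322 0.11146151 0.03      ] [0.64751669 0.11285339 0.027     ] [0.54997499 0.11125726 0.027     ] 0.5115400647615296 0.9374758119492205
[[0.5414 0.1321 0.03  ]
 [0.5418 0.0918 0.03  ]
 [0.5128 0.1323 0.03  ]
 [0.5132 0.0907 0.03  ]] -0.5167966039160723 2.295344263912384 0.04023321835520766
tri [0.52414174 0.11062916 0.01731708]
tri end [ 0.65538476  0.11259373 -0.00857592]
shift [-0.0014 -0.01    0.0765] rot [-0.0001  0.0001  0.0424]
shift [-0.0014 -0.01    0.1785] rot [-0.0001  0.0001  0.0424]
```

```bash
python3 -m pendant '[[[-0.001,-0.004,0.033,0,0,0.042,-1],[-0.0005,-0.0045,0.033,0,0,0,-1],[0,0,0,0,0,0,-1],[0,0,0,0,0,0,-1]]]'
python3 - <<'E'
from h import *
st()
c=ctrl.calibration('wrist');np.save('pics/w3_T.npy',c['camera_from_world'])
p,d=ctrl.camera('wrist');cv2.imwrite('pics/w3.png',p[:,:,::-1])
crop(p[:,:,::-1],230,190,180,130,4,'w3c.png')
E
```

```text
time_s: 4.85
eef_pos: [0.5261, 0.1109, 0.1303]
eef_rot: [0.001, 0.712, -0.702, -0.001]
wrist_force: [-0.5, -0.3, 0.4]
opening: 1.003
t4.85 p [0.5261 0.1109 0.1303] xax -89.22 z [-0.0017  0.     -1.    ] F [-0.52 -0.29  0.37] T [-0.044  0.015  0.   ] op 1.003 q [-0.013  0.25   1.802 -0.     1.092  1.544]
```

View pics/w3.png

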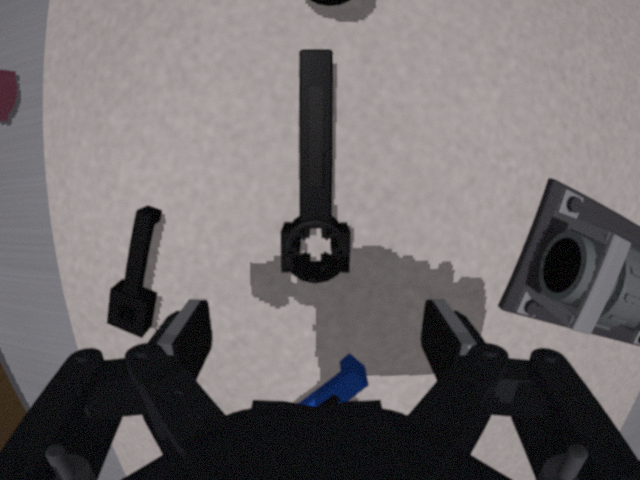

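View pics/w3c.png

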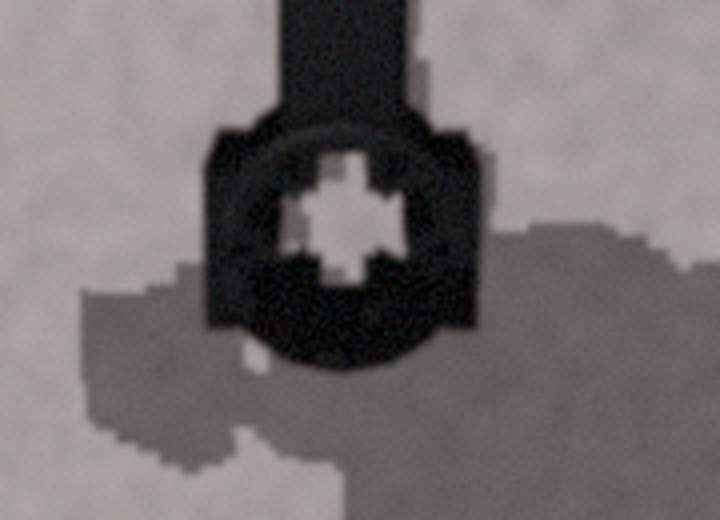

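Run:
```python
from h import *
c=ctrl.calibration('wrist');o,m=st()
P=lambda u,v,z=.03:onz('wrist',230+u/4,190+v/4,z,c)
print('bottom+21',P(343,372)[0]+.021,'flat+13',P(210,327)[0]+.013,P(476,327)[0]+.013,'y',P(207,245)[1],P(478,245)[1])
an=lambda d:np.degrees(np.arctan2(d[1],d[0]))
b=onz('wrist',316,50,.027,c); b2=onz('wrist',316,190,.027,c); print(b,an(b-b2), 'hub from end',b[0]-.124)
c2=dict(c);c2['camera_from_world']=np.load('pics/w2_T.npy')
print('tri far flat corners', tri([ray('wrist',230+207/4,190+327/4,c),ray('wrist',275+105/8,175+445/8,c2)]),tri([ray('wrist',230+478/4,190+327/4,c),ray('wrist',275+525/8,175+465/8,c2)]))
rel([.5255,.1113,.03],-89.3)
```

```text
t4.90 p [0.527  0.1108 0.1314] xax -89.24 z [ 9.e-04  0.e+00 -1.e+00] F [ 0.16 -0.47  0.89] T [0.011 0.018 0.003] op 0.996 q [-0.013  0.249  1.801  0.     1.091  1.544]
bottom+21 0.5267103641331987 flat+13 0.5260476014320751 0.5266102199235333 y 0.13285102457137324 0.0907722141288757
[0.64977373 0.11323637 0.027     ] 0.7755114122834516 hub from end 0.5257737343177449
tri far flat corners [0.5120878  0.13298766 0.02767312] [0.51208427 0.09019991 0.02604483]
shift [-0.0005  0.0016  0.1014] rot [-0.0009 -0.      0.001 ]
```

```bash
python3 -m pendant '[[[-0.001,0.0007,0.03,0,0,0,-1],[0,0,0.03,0,0,0,-1],[0,0,0.025,0,0,0,-1],[0,0,0.015,0,0,0,-1],[0,0,0,0,0,0,-1],[0,0,0,0,0,0,1],[0,0,0,0,0,0,1],[0,0,0,0,0,0,1],[0,0,0,0,0,0,1],[0,0,0,0,0,0,1]]]'
python3 - <<'E'
from h import *
st()
p,d=ctrl.camera('wrist');cv2.imwrite('pics/w4.png',p[:,:,::-1])
E
```

```text
time_s: 5.9
eef_pos: [0.5272, 0.1117, 0.032]
eef_rot: [-0.001, 0.711, -0.703, 0.001]
wrist_force: [-2.5, 0.6, 8.1]
opening: 0.491
t5.90 p [0.5272 0.1117 0.032 ] xax -89.32 z [ 2.9e-03 -1.0e-04 -1.0e+00] F [-2.47  0.57  8.13] T [ 0.019  0.19  -0.044] op 0.491 q [-0.012  0.416  1.83  -0.     0.893  1.547]
```

View pics/w4.png

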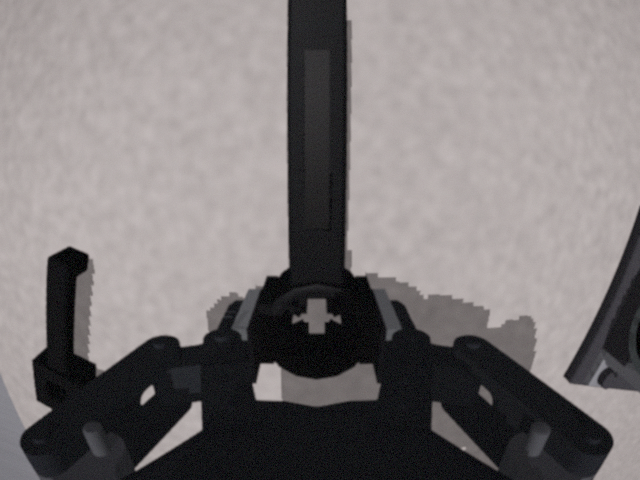

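```bash
python3 -m pendant '[[[0,0,-0.02,0,0,0,1],[0,0,-0.04,0,0,0,1],[0,0,-0.045,0,0,0,1],[0,0,-0.045,0,0,0,1],[0,0,-0.02,0,0,0,1],[0,0,0,0,0,0,1],[0,0,0,0,0,0,1]]]'
python3 - <<'E'
from h import *
o,m=st()
c=ctrl.calibration('wrist')
p,d=ctrl.camera('wrist');cv2.imwrite('pics/w5.png',p[:,:,::-1])
crop(p[:,:,::-1],220,230,200,150,4,'w5c.png')
zt=o['eef_pos'][2]-.002
for q in((317,377),): print(onz('wrist',*q,zt,c)-o['eef_pos'])
E
```

```text
time_s: 6.65
eef_pos: [0.5255, 0.1117, 0.2]
eef_rot: [-0.0, 0.711, -0.703, 0.0]
wrist_force: [0.3, -0.7, -2.0]
opening: 0.489
t6.65 p [0.5255 0.1117 0.2   ] xax -89.32 z [ 0. -0. -1.] F [ 0.3  -0.74 -2.  ] T [ 0.015  0.035 -0.005] op 0.489 q [-0.012  0.155  1.756 -0.     1.23   1.547]
[-2.11747949e-02  8.82502106e-05 -2.00000000e-03]
```

View pics/w5.png

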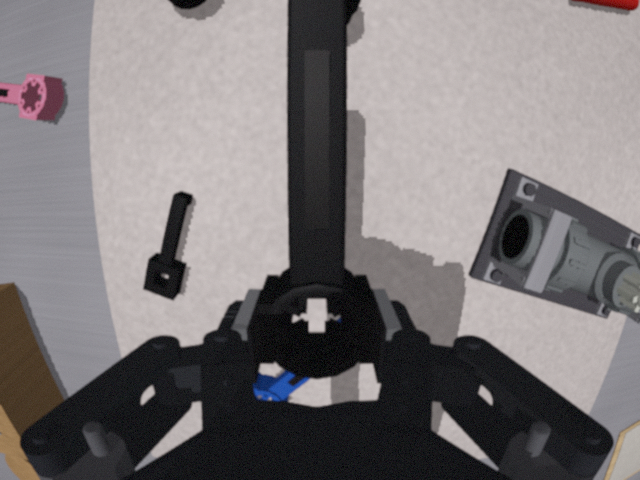

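View pics/w5c.png

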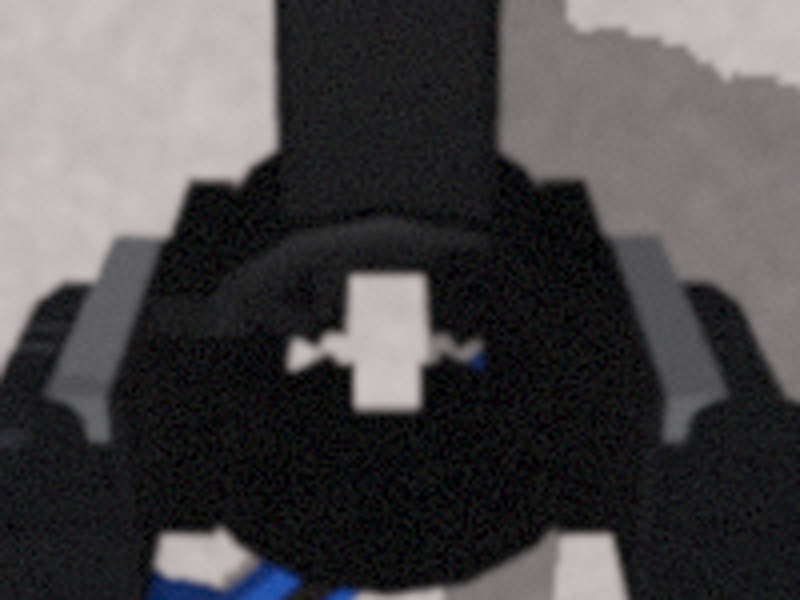

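```bash
python3 -m pendant '[[[0.035,0.0045,0,0,0,0,1],[0.0457,0.0056,0,0,0,0,1],[0.0457,0.0056,0,0,0,0,1],[0.0457,0.0056,0,0,0,0,1],[0.0457,0.0056,0,0,0,0,1],[0.0456,0.0058,0,0,0,-0.05,1],[0,0,0,0,0,-0.14,1],[0,0,0,0,0,-0.14,1],[0,0,0,0,0,-0.14,1],[0,0,0,0,0,-0.14,1]]]'
python3 -m pendant '[[[0,0,0,0,0,-0.14,1],[0,0,0,0,0,-0.14,1],[0,0,0,0,0,-0.14,1],[0,0,0,0,0,-0.14,1],[0,0,0,0,0,-0.11,1],[0,0,0,0,0,0,1],[0,0,0,0,0,0,1]]]'
python3 - <<'E'
from h import *
o,m=st()
c=ctrl.calibration('wrist')
p,d=ctrl.camera('wrist');cv2.imwrite('pics/w6.png',p[:,:,::-1])
crop(p[:,:,::-1],220,230,200,150,4,'w6c.png')
rel([.496,-.152,.17],-15.8)
t,d=ctrl.camera('top');crop(t[:,:,::-1],310,190,140,140,5,'t6.png')
E
```

```text
time_s: 7.7
eef_pos: [0.4949, -0.1516, 0.1976]
eef_rot: [-0.0, 0.891, -0.455, -0.002]
wrist_force: [0.0, 0.8, -1.8]
opening: 0.493
time_s: 8.4
eef_pos: [0.4955, -0.1516, 0.1986]
eef_rot: [-0.001, 0.99, -0.141, -0.001]
wrist_force: [0.9, 0.5, -1.0]
opening: 0.488
t8.40 p [ 0.4955 -0.1516  0.1986] xax -16.16 z [-0.0026  0.0014 -1.    ] F [ 0.85  0.5  -1.01] T [-0.069  0.006 -0.009] op 0.488 q [-0.526  0.117  1.802 -0.     1.225 -0.244]
shift [0.0004 0.0002 0.029 ] rot [-0.0005  0.0022 -0.006 ]
```

View pics/w6.png

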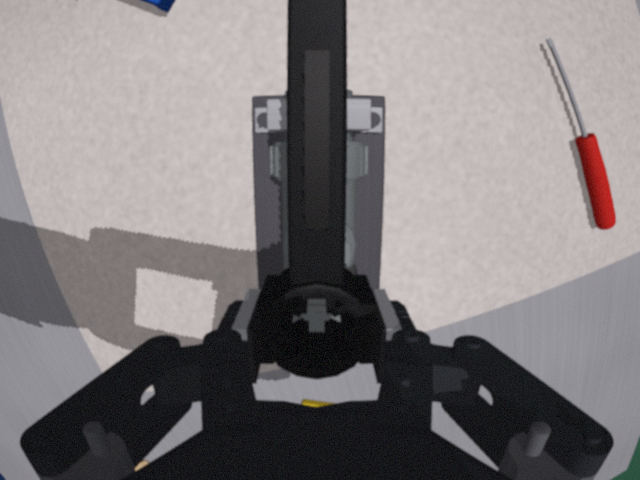

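View pics/w6c.png

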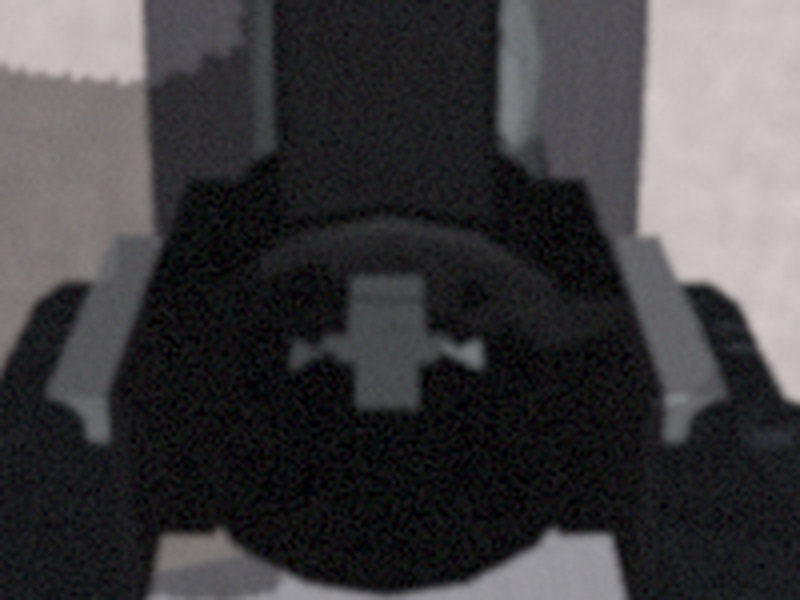

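View pics/t6.png

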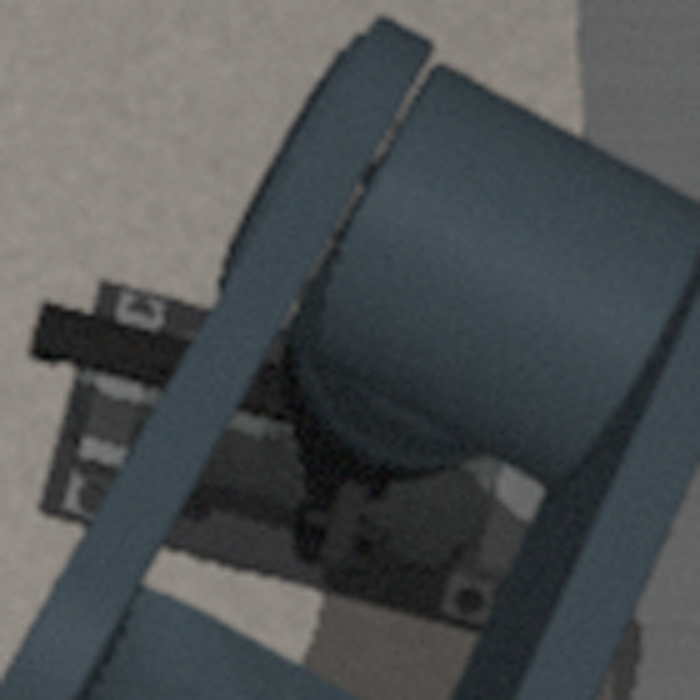

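```bash
python3 -m pendant '[[[0.0003,0,0.02,0,0.002,0,1],[0,0,0.008,0,0,0,1],[0,0,0.003,0,0,0,1],[0,0,0.003,0,0,0,1],[0,0,0,0,0,0,1]]]'
python3 -c "from h import *;st()"
python3 -m pendant '[[[0,0,0.002,0,0,0,1],[0,0,0.002,0,0,0,1],[0,0,0,0,0,0,1]]]'
python3 -c "from h import *;st()"
```

```text
time_s: 9.0
eef_pos: [0.4966, -0.1522, 0.1663]
eef_rot: [0.0, 0.99, -0.139, 0.001]
wrist_force: [-0.3, 0.8, -1.9]
opening: 0.492
t9.00 p [ 0.4966 -0.1522  0.1663] xax -16.0 z [ 1.8e-03 -5.0e-04 -1.0e+00] F [-0.31  0.81 -1.93] T [-0.057 -0.016  0.009] op 0.492 q [-0.526  0.158  1.828  0.     1.153 -0.247]
time_s: 9.3
eef_pos: [0.4966, -0.1521, 0.1623]
eef_rot: [0.0, 0.99, -0.139, 0.001]
wrist_force: [-0.5, 0.6, -1.9]
opening: 0.488
t9.30 p [ 0.4966 -0.1521  0.1623] xax -15.99 z [ 1.9e-03 -6.0e-04 -1.0e+00] F [-0.48  0.58 -1.86] T [-0.046  0.034  0.049] op 0.488 q [-5.260e-01  1.640e-01  1.831e+00  1.000e-03  1.145e+00 -2.480e-01]
```

```bash
python3 -m pendant '[[[0,0,0.0015,0,0,0,1],[0,0,0.0015,0,0,0,1],[0,0,0,0,0,0,1]]]'
python3 -c "from h import *;st()"
python3 -m pendant '[[[0,0,0.0015,0,0,0,1],[0,0,0.001,0,0,0,1],[0,0,0,0,0,0,1]]]'
python3 -c "from h import *;st()"
```

```text
time_s: 9.6
eef_pos: [0.4965, -0.1521, 0.159]
eef_rot: [0.0, 0.99, -0.139, 0.001]
wrist_force: [-0.0, 0.2, -1.2]
opening: 0.487
t9.60 p [ 0.4965 -0.1521  0.159 ] xax -15.98 z [ 1.6e-03 -4.0e-04 -1.0e+00] F [-0.    0.2  -1.22] T [-0.014 -0.006 -0.072] op 0.487 q [-5.260e-01  1.680e-01  1.833e+00  1.000e-03  1.139e+00 -2.480e-01]
time_s: 9.9
eef_pos: [0.4965, -0.1521, 0.1566]
eef_rot: [0.0, 0.99, -0.139, 0.001]
wrist_force: [-0.0, 0.6, -0.6]
opening: 0.487
t9.90 p [ 0.4965 -0.1521  0.1566] xax -15.99 z [ 1.6e-03 -4.0e-04 -1.0e+00] F [-0.04  0.62 -0.57] T [-0.081 -0.006  0.112] op 0.487 q [-5.260e-01  1.720e-01  1.835e+00  1.000e-03  1.134e+00 -2.480e-01]
```

Over the nose with little side force. Continuing down to the tooth tops.

```bash
python3 -m pendant '[[[0,0,0.001,0,0,0,1],[0,0,0.001,0,0,0,1],[0,0,0,0,0,0,1]]]'
python3 -c "from h import *;st()"
python3 -m pendant '[[[0,0,0.001,0,0,0,1],[0,0,0,0,0,0,1]]]'
python3 -c "from h import *;st()"
python3 -m pendant '[[[0,0,0.001,0,0,0,1],[0,0,0,0,0,0,1]]]'
python3 -c "from h import *;st()"
```

```text
time_s: 10.2
eef_pos: [0.4965, -0.1521, 0.1546]
eef_rot: [0.0, 0.99, -0.139, 0.001]
wrist_force: [0.7, -0.0, -2.0]
opening: 0.493
t10.20 p [ 0.4965 -0.1521  0.1546] xax -15.98 z [ 1.6e-03 -4.0e-04 -1.0e+00] F [ 0.67 -0.04 -2.03] T [-0.092  0.025  0.017] op 0.493 q [-0.526  0.175  1.836  0.     1.129 -0.248]
time_s: 10.4
eef_pos: [0.4967, -0.1522, 0.154]
eef_rot: [0.0, 0.99, -0.139, 0.001]
wrist_force: [-0.8, 0.8, 2.3]
opening: 0.49
t10.40 p [ 0.4967 -0.1522  0.154 ] xax -15.99 z [ 2.1e-03 -7.0e-04 -1.0e+00] F [-0.81  0.82  2.27] T [ 0.06   0.103 -0.02 ] op 0.49 q [-5.260e-01  1.760e-01  1.836e+00  1.000e-03  1.128e+00 -2.480e-01]
time_s: 10.6
eef_pos: [0.4968, -0.1522, 0.1539]
eef_rot: [0.0, 0.99, -0.139, 0.001]
wrist_force: [-3.9, 2.0, 8.4]
opening: 0.494
t10.60 p [ 0.4968 -0.1522  0.1539] xax -15.98 z [ 2.1e-03 -8.0e-04 -1.0e+00] F [-3.9   2.05  8.38] T [ 0.241  0.727 -0.043] op 0.494 q [-0.526  0.176  1.836  0.     1.127 -0.248]
```

```bash
python3 -m pendant '[[[0,0,-0.0003,0,0,0.06,1],[0,0,0,0,0,0.1,1],[0,0,0,0,0,0.1,1],[0,0,0,0,0,0.08,1],[0,0,0,0,0,0,1]]]'
python3 -c "from h import *;st()"
python3 -m pendant '[[[0,0,0,0,0,0.035,1],[0,0,0,0,0,0.035,1],[0,0,0,0,0,0,1]]]'
python3 -c "from h import *;st()"
```

```text
time_s: 11.1
eef_pos: [0.4973, -0.1526, 0.1539]
eef_rot: [0.0, 0.952, -0.305, 0.002]
wrist_force: [0.1, -0.5, 4.8]
opening: 0.492
t11.10 p [ 0.4973 -0.1526  0.1539] xax -35.51 z [ 0.0036 -0.0016 -1.    ] F [ 0.13 -0.49  4.81] T [-0.091  0.04  -0.031] op 0.492 q [-0.526  0.176  1.836  0.     1.126  0.093]
time_s: 11.4
eef_pos: [0.4973, -0.1526, 0.1538]
eef_rot: [0.0, 0.942, -0.337, 0.002]
wrist_force: [0.4, -0.4, 5.4]
opening: 0.493
t11.40 p [ 0.4973 -0.1526  0.1538] xax -39.38 z [ 0.0036 -0.0016 -1.    ] F [ 0.44 -0.36  5.39] T [-0.164  0.009  0.023] op 0.493 q [-0.526  0.176  1.836  0.     1.126  0.161]
```

```bash
python3 -m pendant '[[[0,0,0,0,0,0.02,1],[0,0,0,0,0,0.02,1],[0,0,0,0,0,0.02,1],[0,0,0,0,0,0,1]]]'
python3 -c "from h import *;st()"
python3 -m pendant '[[[0,0,0,0,0,0.02,1],[0,0,0,0,0,0.02,1],[0,0,0,0,0,0,1]]]'
python3 -c "from h import *;st()"
```

```text
time_s: 11.8
eef_pos: [0.4973, -0.1526, 0.1538]
eef_rot: [0.0, 0.931, -0.365, 0.002]
wrist_force: [-0.1, -0.7, 4.3]
opening: 0.496
t11.80 p [ 0.4973 -0.1526  0.1538] xax -42.8 z [ 0.0036 -0.0016 -1.    ] F [-0.15 -0.67  4.31] T [-0.134 -0.02   0.033] op 0.496 q [-0.526  0.176  1.836  0.     1.125  0.22 ]
time_s: 12.1
eef_pos: [0.4972, -0.1525, 0.1536]
eef_rot: [-0.0, 0.923, -0.384, 0.002]
wrist_force: [1.1, -1.2, 5.0]
opening: 0.49
t12.10 p [ 0.4972 -0.1525  0.1536] xax -45.17 z [ 0.0033 -0.0014 -1.    ] F [ 1.08 -1.16  5.04] T [-0.198 -0.276  0.011] op 0.49 q [-5.260e-01  1.760e-01  1.836e+00  1.000e-03  1.125e+00  2.620e-01]
```

Lever at about 44.8°; I expect it to drop near 43°.

```bash
python3 -m pendant '[[[0,0,0,0,0,0.02,1],[0,0,0,0,0,0.02,1],[0,0,0,0,0,0,1]]]'
python3 -c "from h import *;st()"
python3 -m pendant '[[[0,0,0,0,0,0.02,1],[0,0,0,0,0,0,1]]]'
python3 -c "from h import *;st()"
python3 -m pendant '[[[0,0,0,0,0,0.02,1],[0,0,0,0,0,0,1]]]'
python3 -c "from h import *;st()"
```

```text
time_s: 12.4
eef_pos: [0.4966, -0.1523, 0.1528]
eef_rot: [-0.0, 0.915, -0.403, 0.001]
wrist_force: [4.6, -3.0, 1.0]
opening: 0.492
t12.40 p [ 0.4966 -0.1523  0.1528] xax -47.53 z [ 2.1e-03 -8.0e-04 -1.0e+00] F [ 4.57 -3.01  0.99] T [-0.409 -0.541 -0.075] op 0.492 q [-0.527  0.177  1.837  0.     1.125  0.303]
time_s: 12.6
eef_pos: [0.4965, -0.1522, 0.1528]
eef_rot: [-0.0, 0.911, -0.412, 0.001]
wrist_force: [3.4, -1.9, -0.4]
opening: 0.489
t12.60 p [ 0.4965 -0.1522  0.1528] xax -48.69 z [ 1.6e-03 -4.0e-04 -1.0e+00] F [ 3.44 -1.92 -0.41] T [-0.394 -0.497 -0.032] op 0.489 q [-0.526  0.177  1.837  0.     1.126  0.323]
time_s: 12.8
eef_pos: [0.4964, -0.152, 0.1528]
eef_rot: [-0.0, 0.907, -0.421, 0.001]
wrist_force: [2.9, -1.3, -0.6]
opening: 0.492
t12.80 p [ 0.4964 -0.152   0.1528] xax -49.84 z [ 1.5e-03 -2.0e-04 -1.0e+00] F [ 2.91 -1.33 -0.64] T [-0.312 -0.49  -0.015] op 0.492 q [-5.260e-01  1.770e-01  1.837e+00  1.000e-03  1.126e+00  3.430e-01]
```

The lever dropped about 1 mm at 42.5°, which is where I predicted, and the force fell away, so the splines have met. Now I'll slide it down gently.

```bash
python3 -m pendant '[[[0.0004,-0.0002,0.002,0,0,0,1],[0,0,0.002,0,0,0,1],[0,0,0.002,0,0,0,1],[0,0,0,0,0,0,1]]]'
python3 -c "from h import *;st()"
python3 -m pendant '[[[0,0,0.002,0,0,0,1],[0,0,0.002,0,0,0,1],[0,0,0.002,0,0,0,1],[0,0,0,0,0,0,1]]]'
python3 -c "from h import *;st()"
```

```text
time_s: 13.2
eef_pos: [0.4967, -0.1522, 0.1465]
eef_rot: [-0.0, 0.907, -0.421, 0.0]
wrist_force: [2.2, -1.3, -2.4]
opening: 0.489
t13.20 p [ 0.4967 -0.1522  0.1465] xax -49.79 z [ 1.e-03 -1.e-04 -1.e+00] F [ 2.16 -1.33 -2.36] T [-0.343 -0.28   0.005] op 0.489 q [-0.526  0.187  1.84   0.     1.113  0.342]
time_s: 13.6
eef_pos: [0.4968, -0.1522, 0.1406]
eef_rot: [-0.0, 0.907, -0.421, 0.001]
wrist_force: [0.4, -1.7, -2.4]
opening: 0.494
t13.60 p [ 0.4968 -0.1522  0.1406] xax -49.79 z [ 1.2e-03 -2.0e-04 -1.0e+00] F [ 0.44 -1.69 -2.37] T [-0.259 -0.123 -0.038] op 0.494 q [-5.260e-01  1.960e-01  1.844e+00  1.000e-03  1.101e+00  3.430e-01]
```

```bash
python3 -m pendant '[[[0,0,0.002,0,0,0,1],[0,0,0.002,0,0,0,1],[0,0,0.002,0,0,0,1],[0,0,0,0,0,0,1]]]'
python3 -c "from h import *;st()"
python3 -m pendant '[[[0,0,0.0015,0,0,0,1],[0,0,0.0015,0,0,0,1],[0,0,0,0,0,0,1]]]'
python3 -c "from h import *;st()"
```

```text
time_s: 14.0
eef_pos: [0.4968, -0.1522, 0.1347]
eef_rot: [-0.0, 0.907, -0.421, 0.001]
wrist_force: [-0.1, -0.6, -2.2]
opening: 0.491
t14.00 p [ 0.4968 -0.1522  0.1347] xax -49.79 z [ 1.4e-03 -2.0e-04 -1.0e+00] F [-0.06 -0.63 -2.21] T [-0.156  0.036 -0.007] op 0.491 q [-5.260e-01  2.050e-01  1.847e+00  1.000e-03  1.088e+00  3.420e-01]
time_s: 14.3
eef_pos: [0.497, -0.1523, 0.1321]
eef_rot: [-0.0, 0.907, -0.421, 0.001]
wrist_force: [-0.2, -0.4, -1.0]
opening: 0.492
t14.30 p [ 0.497  -0.1523  0.1321] xax -49.79 z [ 1.8e-03 -4.0e-04 -1.0e+00] F [-0.23 -0.38 -0.99] T [-0.026  0.133  0.029] op 0.492 q [-5.260e-01  2.090e-01  1.848e+00  1.000e-03  1.083e+00  3.420e-01]
```

```bash
python3 -m pendant '[[[0,0,0.001,0,0,0,1],[0,0,0,0,0,0,1]]]'
python3 -c "from h import *;st()"
python3 -m pendant '[[[0,0,0.0005,0,0,0,1],[0,0,0,0,0,0,1]]]'
python3 -c "from h import *;st()"
```

```text
time_s: 14.5
eef_pos: [0.497, -0.1523, 0.132]
eef_rot: [-0.0, 0.907, -0.421, 0.001]
wrist_force: [-4.4, 0.5, 8.4]
opening: 0.492
t14.50 p [ 0.497  -0.1523  0.132 ] xax -49.78 z [ 1.6e-03 -5.0e-04 -1.0e+00] F [-4.45  0.48  8.41] T [0.347 0.73  0.079] op 0.492 q [-0.526  0.209  1.848  0.     1.083  0.342]
time_s: 14.7
eef_pos: [0.497, -0.1523, 0.132]
eef_rot: [-0.0, 0.907, -0.421, 0.001]
wrist_force: [-4.9, 2.2, 12.7]
opening: 0.492
t14.70 p [ 0.497  -0.1523  0.132 ] xax -49.78 z [ 1.6e-03 -5.0e-04 -1.0e+00] F [-4.86  2.19 12.67] T [0.384 1.022 0.011] op 0.492 q [-0.526  0.209  1.848  0.     1.083  0.343]
```

Home: the hard seat is at TCP z 0.132, 22 mm below the tooth tops. I'll ease off, then swing clockwise and watch the torque.

```bash
python3 -m pendant '[[[0,0,-0.0012,0,0,0.05,1],[0,0,0,0,0,0.1,1],[0,0,0,0,0,0.1,1],[0,0,0,0,0,0.1,1],[0,0,0,0,0,0.1,1],[0,0,0,0,0,0,1]]]'
python3 -c "from h import *;st()"
python3 -m pendant '[[[0,0,0,0,0,0.1,1],[0,0,0,0,0,0.1,1],[0,0,0,0,0,0.1,1],[0,0,0,0,0,0.07,1],[0,0,0,0,0,0.05,1],[0,0,0,0,0,0,1]]]'
python3 -c "from h import *;st()"
```

```text
time_s: 15.3
eef_pos: [0.4972, -0.1528, 0.1321]
eef_rot: [-0.0, 0.79, -0.613, 0.001]
wrist_force: [-1.1, -2.5, 0.3]
opening: 0.486
t15.30 p [ 0.4972 -0.1528  0.1321] xax -75.61 z [ 0.0022 -0.0015 -1.    ] F [-1.14 -2.51  0.34] T [-0.386  0.213  0.046] op 0.486 q [-0.527  0.209  1.848 -0.     1.082  0.793]
time_s: 15.9
eef_pos: [0.4972, -0.1531, 0.1321]
eef_rot: [0.0, -0.646, 0.763, -0.001]
wrist_force: [-1.2, -4.6, 1.2]
opening: 0.489
t15.90 p [ 0.4972 -0.1531  0.1321] xax -99.52 z [ 0.0022 -0.002  -1.    ] F [-1.22 -4.57  1.24] T [-0.778  0.407  0.107] op 0.489 q [-5.270e-01  2.090e-01  1.848e+00 -1.000e-03  1.082e+00  1.210e+00]
```

```bash
python3 -m pendant '[[[0.0006,0,0,0,0,0.03,1],[0,0,0,0,0,0.03,1],[0,0,0,0,0,0,1]]]'
python3 -c "from h import *;st()"
python3 -m pendant '[[[0,0,0,0,0,0.03,1],[0,0,0,0,0,0.03,1],[0,0,0,0,0,0,1]]]'
python3 -c "from h import *;st()"
```

```text
time_s: 16.2
eef_pos: [0.4971, -0.1532, 0.132]
eef_rot: [0.001, -0.622, 0.783, -0.001]
wrist_force: [-1.6, -3.7, 3.2]
opening: 0.492
t16.20 p [ 0.4971 -0.1532  0.132 ] xax -103.05 z [ 0.0023 -0.001  -1.    ] F [-1.59 -3.65  3.17] T [-0.581  0.35   0.093] op 0.492 q [-0.528  0.209  1.848  0.     1.082  1.271]
time_s: 16.5
eef_pos: [0.4971, -0.1532, 0.132]
eef_rot: [0.001, -0.599, 0.801, -0.001]
wrist_force: [-2.1, -4.0, 4.8]
opening: 0.492
t16.50 p [ 0.4971 -0.1532  0.132 ] xax -106.46 z [ 0.0023 -0.0011 -1.    ] F [-2.11 -4.04  4.77] T [-0.677  0.399  0.127] op 0.492 q [-0.528  0.209  1.848  0.     1.082  1.33 ]
```

```bash
python3 -m pendant '[[[0,0,0,0,0,0.015,1],[0,0,0,0,0,0.015,1],[0,0,0,0,0,0,1]]]'
python3 -c "from h import *;st()"
```

```text
time_s: 16.8
eef_pos: [0.4971, -0.1533, 0.132]
eef_rot: [0.001, -0.586, 0.81, -0.001]
wrist_force: [-1.6, -5.4, 3.8]
opening: 0.49
t16.80 p [ 0.4971 -0.1533  0.132 ] xax -108.26 z [ 0.0022 -0.0012 -1.    ] F [-1.58 -5.41  3.84] T [-0.78   0.456  0.114] op 0.49 q [-0.528  0.209  1.848  0.     1.082  1.362]
```

```bash
python3 -m pendant '[[[0.0005,0,-0.0003,0,0,0.012,1],[0,0,0,0,0,0,1]]]'
python3 -c "from h import *;st()"
python3 -m pendant '[[[0,0,0,0,0,0.012,1],[0,0,0,0,0,0,1]]]'
python3 -c "from h import *;st()"
python3 -m pendant '[[[0,0,0,0,0,0.012,1],[0,0,0,0,0,0,1]]]'
python3 -c "from h import *;st()"
```

```text
time_s: 17.0
eef_pos: [0.4971, -0.1533, 0.1321]
eef_rot: [0.001, -0.581, 0.814, -0.001]
wrist_force: [0.9, -3.0, 1.5]
opening: 0.49
t17.00 p [ 0.4971 -0.1533  0.1321] xax -108.95 z [ 2.6e-03 -3.0e-04 -1.0e+00] F [ 0.95 -3.03  1.45] T [-0.523  0.001  0.147] op 0.49 q [-5.280e-01  2.090e-01  1.848e+00  1.000e-03  1.082e+00  1.373e+00]
time_s: 17.2
eef_pos: [0.497, -0.1533, 0.1321]
eef_rot: [0.001, -0.576, 0.817, -0.001]
wrist_force: [0.9, -2.7, -0.7]
opening: 0.49
t17.20 p [ 0.497  -0.1533  0.1321] xax -109.64 z [ 2.4e-03 -5.0e-04 -1.0e+00] F [ 0.9  -2.67 -0.74] T [-0.438 -0.142  0.21 ] op 0.49 q [-5.280e-01  2.090e-01  1.848e+00  1.000e-03  1.082e+00  1.385e+00]
time_s: 17.4
eef_pos: [0.497, -0.1533, 0.1321]
eef_rot: [0.001, -0.571, 0.821, -0.001]
wrist_force: [1.9, -2.6, -0.0]
opening: 0.489
t17.40 p [ 0.497  -0.1533  0.1321] xax -110.33 z [ 2.5e-03 -5.0e-04 -1.0e+00] F [ 1.89 -2.63 -0.01] T [-0.446 -0.346  0.128] op 0.489 q [-5.280e-01  2.090e-01  1.848e+00  1.000e-03  1.082e+00  1.397e+00]
```

```bash
python3 -m pendant '[[[0,0,0,0,0,0.012,1],[0,0,0,0,0,0,1]]]'
python3 -c "from h import *;st()"
python3 -m pendant '[[[0,0,0,0,0,0.012,1],[0,0,0,0,0,0,1]]]'
python3 -c "from h import *;st()"
python3 -m pendant '[[[0,0,0,0,0,0.012,1],[0,0,0,0,0,0,1]]]'
python3 -c "from h import *;st()"
```

```text
time_s: 17.6
eef_pos: [0.497, -0.1533, 0.1321]
eef_rot: [0.001, -0.566, 0.824, -0.001]
wrist_force: [2.2, -2.7, 0.0]
opening: 0.489
t17.60 p [ 0.497  -0.1533  0.1321] xax -111.01 z [ 2.4e-03 -5.0e-04 -1.0e+00] F [ 2.25 -2.72  0.03] T [-0.405 -0.413  0.127] op 0.489 q [-5.280e-01  2.090e-01  1.848e+00  1.000e-03  1.082e+00  1.409e+00]
time_s: 17.8
eef_pos: [0.497, -0.1534, 0.1321]
eef_rot: [0.001, -0.561, 0.828, -0.001]
wrist_force: [2.9, -1.4, -1.1]
opening: 0.49
t17.80 p [ 0.497  -0.1534  0.1321] xax -111.71 z [ 2.4e-03 -5.0e-04 -1.0e+00] F [ 2.93 -1.42 -1.12] T [-0.449 -0.528  0.14 ] op 0.49 q [-5.280e-01  2.090e-01  1.848e+00  1.000e-03  1.082e+00  1.421e+00]
time_s: 18.0
eef_pos: [0.497, -0.1534, 0.1321]
eef_rot: [0.001, -0.556, 0.831, -0.001]
wrist_force: [3.8, -2.4, -0.3]
opening: 0.487
t18.00 p [ 0.497  -0.1534  0.1321] xax -112.39 z [ 2.3e-03 -5.0e-04 -1.0e+00] F [ 3.82 -2.37 -0.31] T [-0.334 -0.629  0.207] op 0.487 q [-5.280e-01  2.090e-01  1.848e+00  1.000e-03  1.082e+00  1.433e+00]
```

```bash
python3 -m pendant '[[[0,-0.0004,0,0,0,0.012,1],[0,0,0,0,0,0,1]]]'
python3 -c "from h import *;st()"
python3 -m pendant '[[[0,0,0,0,0,0.012,1],[0,0,0,0,0,0,1]]]'
python3 -c "from h import *;st()"
python3 -m pendant '[[[0,0,0,0,0,0.012,1],[0,0,0,0,0,0,1]]]'
python3 -c "from h import *;st()"
```

```text
time_s: 18.2
eef_pos: [0.497, -0.1534, 0.1321]
eef_rot: [0.001, -0.551, 0.834, -0.0]
wrist_force: [2.9, -1.3, -0.4]
opening: 0.491
t18.20 p [ 0.497  -0.1534  0.1321] xax -113.07 z [ 1.4e-03 -1.0e-04 -1.0e+00] F [ 2.91 -1.27 -0.45] T [-0.188 -0.342  0.145] op 0.491 q [-5.280e-01  2.100e-01  1.847e+00  1.000e-03  1.083e+00  1.445e+00]
time_s: 18.4
eef_pos: [0.497, -0.1534, 0.1321]
eef_rot: [0.001, -0.546, 0.838, -0.001]
wrist_force: [1.5, -0.1, 0.8]
opening: 0.492
t18.40 p [ 0.497  -0.1534  0.1321] xax -113.76 z [ 1.5e-03 -3.0e-04 -1.0e+00] F [ 1.53 -0.05  0.84] T [-0.078 -0.257  0.148] op 0.492 q [-5.280e-01  2.100e-01  1.847e+00  1.000e-03  1.083e+00  1.457e+00]
time_s: 18.6
eef_pos: [0.497, -0.1534, 0.1321]
eef_rot: [0.001, -0.541, 0.841, -0.001]
wrist_force: [1.3, -0.2, 1.3]
opening: 0.487
t18.60 p [ 0.497  -0.1534  0.1321] xax -114.45 z [ 1.6e-03 -3.0e-04 -1.0e+00] F [ 1.3  -0.18  1.25] T [-0.048 -0.176  0.192] op 0.487 q [-5.280e-01  2.100e-01  1.847e+00  1.000e-03  1.083e+00  1.469e+00]
```

```bash
for i in 1; do :; done; python3 -m pendant '[[[0,0,0,0,0,0.012,1],[0,0,0,0,0,0,1]]]'
python3 -c "from h import *;st()"
python3 -m pendant '[[[0,0,0,0,0,0.01,1],[0,0,0,0,0,0,1]]]'
python3 -c "from h import *;st()"
python3 -m pendant '[[[0,0,0,0,0,0.01,1],[0,0,0,0,0,0,1]]]'
python3 -c "from h import *;st()"
```

```text
time_s: 18.8
eef_pos: [0.497, -0.1534, 0.1321]
eef_rot: [0.001, -0.537, 0.844, -0.001]
wrist_force: [1.8, -0.2, 1.9]
opening: 0.491
t18.80 p [ 0.497  -0.1534  0.1321] xax -115.11 z [ 1.5e-03 -4.0e-04 -1.0e+00] F [ 1.79 -0.24  1.91] T [ 0.01  -0.091  0.491] op 0.491 q [-0.528  0.21   1.847  0.     1.083  1.481]
time_s: 19.0
eef_pos: [0.497, -0.1534, 0.1321]
eef_rot: [0.0, -0.532, 0.846, -0.001]
wrist_force: [0.1, -0.2, 2.2]
opening: 0.487
t19.00 p [ 0.497  -0.1534  0.1321] xax -115.66 z [ 1.5e-03 -5.0e-04 -1.0e+00] F [ 0.14 -0.2   2.24] T [ 0.041 -0.046  0.728] op 0.487 q [-0.528  0.21   1.847  0.     1.083  1.49 ]
time_s: 19.2
eef_pos: [0.497, -0.1535, 0.1321]
eef_rot: [0.0, -0.528, 0.849, -0.001]
wrist_force: [0.4, 0.4, 3.4]
opening: 0.487
t19.20 p [ 0.497  -0.1535  0.1321] xax -116.23 z [ 1.5e-03 -6.0e-04 -1.0e+00] F [0.39 0.44 3.35] T [ 0.116 -0.023  0.981] op 0.487 q [-0.528  0.21   1.847  0.     1.083  1.5  ]
```

Stop felt: the torque climbed 0.15 → 0.49 → 0.73 → 0.98 N m (about 8 N at the arm's end) from roughly -25° world. I'll ease off the wind-up and let go.

```bash
python3 -m pendant '[[[0,0,0,0,0,-0.015,1],[0,0,-0.0003,0,0,-0.012,1],[0,0,0,0,0,0,1]]]'
python3 -c "from h import *;st()"
python3 -m pendant '[[[0,0,0,0,0,0,-0.2],[0,0,0,0,0,0,-1],[0,0,0,0,0,0,-1],[0,0,0,0,0,0,-1],[0,0,0,0,0,0,-1],[0,0,0,0,0,0,-1]]]'
python3 - <<'E'
from h import *
st()
p,d=ctrl.camera('wrist');cv2.imwrite('pics/w7.png',p[:,:,::-1])
E
```

```text
time_s: 19.5
eef_pos: [0.497, -0.1534, 0.1321]
eef_rot: [0.001, -0.539, 0.842, -0.0]
wrist_force: [0.1, 0.2, -2.0]
opening: 0.491
t19.50 p [ 0.497  -0.1534  0.1321] xax -114.73 z [ 0.0017  0.     -1.    ] F [ 0.06  0.19 -1.97] T [ 0.099 -0.166  0.17 ] op 0.491 q [-5.280e-01  2.100e-01  1.847e+00  1.000e-03  1.083e+00  1.474e+00]
time_s: 20.1
eef_pos: [0.4972, -0.1536, 0.1324]
eef_rot: [0.001, -0.539, 0.842, -0.001]
wrist_force: [-0.4, 0.2, 0.9]
opening: 1.002
t20.10 p [ 0.4972 -0.1536  0.1324] xax -114.71 z [ 2.e-03 -6.e-04 -1.e+00] F [-0.41  0.24  0.89] T [0.049 0.015 0.021] op 1.002 q [-5.280e-01  2.090e-01  1.847e+00  1.000e-03  1.083e+00  1.474e+00]
```

View pics/w7.png

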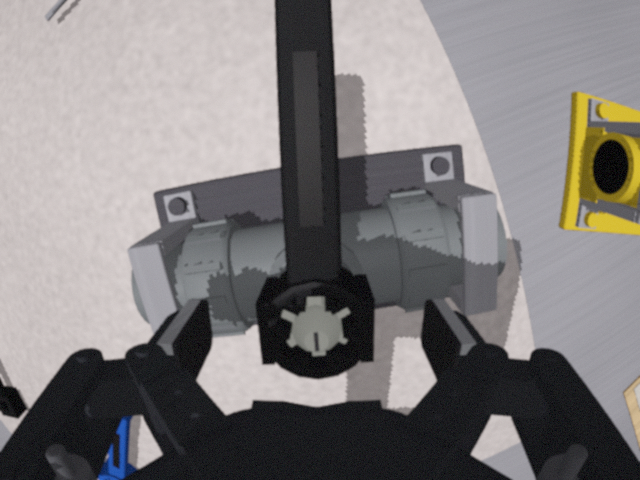

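```bash
python3 -m pendant '[[[0,0,-0.01,0,0,0,-1],[0,0,-0.02,0,0,0,-1],[0,0,-0.03,0,0,0,-1],[0,0,-0.04,0,0,0,-1],[0,0,0,0,0,0,-1],[0,0,0,0,0,0,-1]]]'
python3 - <<'E'
from h import *
st()
c=ctrl.calibration('wrist');np.save('pics/w8_T.npy',c['camera_from_world'])
p,d=ctrl.camera('wrist');cv2.imwrite('pics/w8.png',p[:,:,::-1])
u,v=proj('wrist',[.4968,-.153,.13]).astype(int);print(u,v)
crop(p[:,:,::-1],u-45,v-40,90,80,8,'w8c.png')
E
```

```text
time_s: 20.75
eef_pos: [0.4977, -0.1539, 0.2342]
eef_rot: [0.001, -0.54, 0.842, -0.002]
wrist_force: [-1.1, 0.9, -0.6]
opening: 0.993
t20.75 p [ 0.4977 -0.1539  0.2342] xax -114.7 z [ 0.0049 -0.0023 -1.    ] F [-1.08  0.89 -0.59] T [0.027 0.03  0.051] op 0.993 q [-0.528  0.078  1.769  0.     1.29   1.474]
315 250
```

View pics/w8.png

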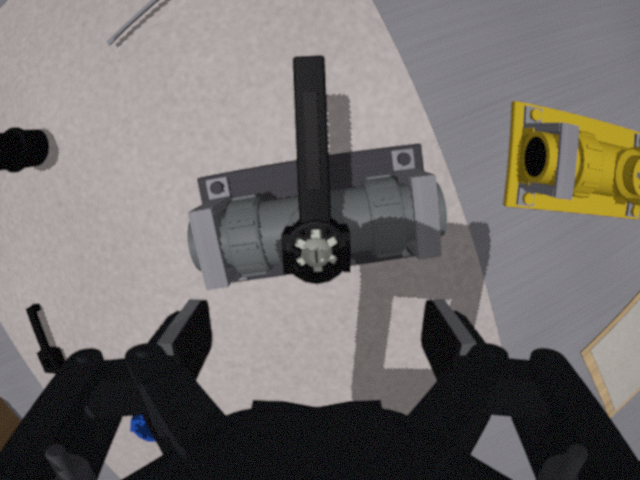

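View pics/w8c.png

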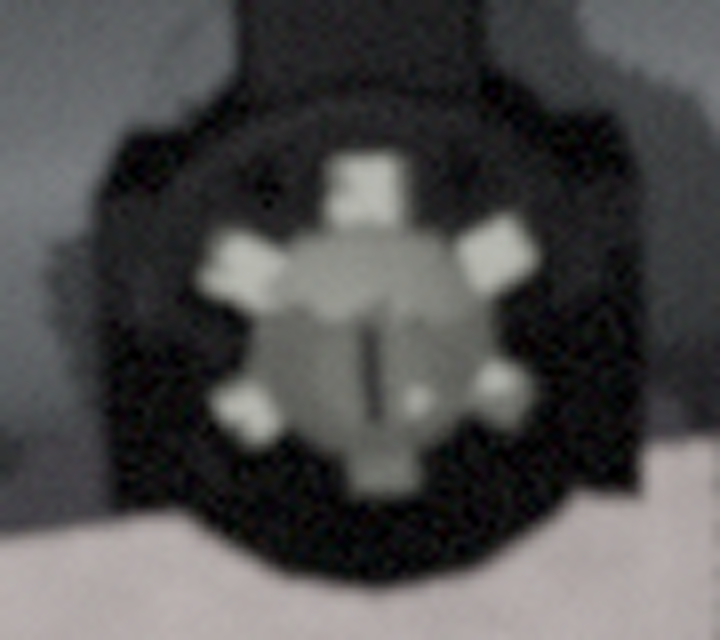

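Run:
```python
from h import *
c=ctrl.calibration('wrist');an=lambda d:np.degrees(np.arctan2(d[1],d[0])).round(2)
P=lambda u,v,z:onz('wrist',270+u/8,210+v/8,z,c)
print('line',an(P(370,325,.134)-P(378,415,.134)))
print('teeth',an(P(367,195,.122)-P(383,475,.122)),an(P(500,255,.122)-P(247,413,.122))-0, an(P(243,270,.122)-P(503,390,.122)))
for z in (.127,.122,): 
  b=onz('wrist',309.5,57,z,c);a=onz('wrist',313.5,205,.127,c);h=P(370,330,.13)
  print('lever',an(b-a),an(b-h),a,b,h)
for q,r in(((198,181),(420,146)),): 
  e=onz('wrist',*q,.01,c)-onz('wrist',*r,.01,c);print('pipe',an(e),np.linalg.norm(e))
fl=(P(103,195,.13),P(115,500,.13),P(638,185,.13),P(640,490,.13));print('flats',an(fl[0]-fl[1]),an(fl[2]-fl[3]))
p=cv2.imread('pics/w8.png');crop(p,280,45,65,170,4,'w8e.png')
t,d=ctrl.camera('scene');crop(t[:,:,::-1],200,200,130,110,6,'s8.png')
```

```text
line -19.83
teeth -21.53 -81.49 39.51
lever -23.22 -22.76 [ 0.52328936 -0.16355479  0.127     ] [ 0.60648266 -0.19923955  0.127     ] [ 0.49655019 -0.15311413  0.13      ]
lever -23.18 -22.74 [ 0.52328936 -0.16355479  0.127     ] [ 0.60754194 -0.1996308   0.122     ] [ 0.49655019 -0.15311413  0.13      ]
pipe 74.19 0.21156025932667427
flats -24.0 -22.82
```

View pics/w8e.png

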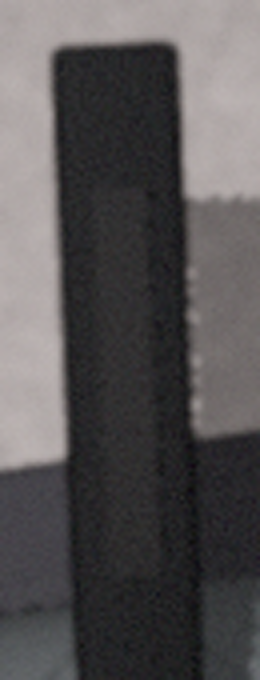

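View pics/s8.png

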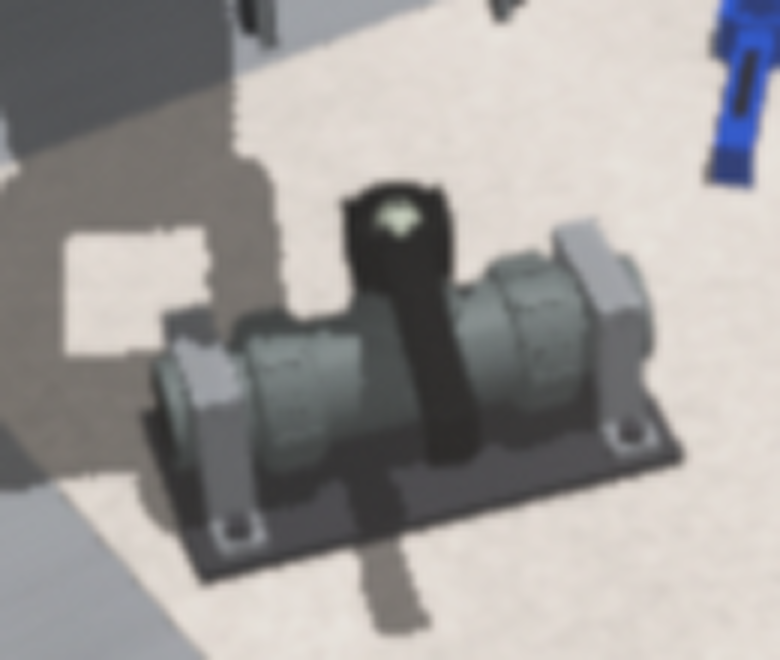

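Run:
```python
from h import *
st(); print(ctrl.hand_in())
```

```text
t20.85 p [ 0.4965 -0.1532  0.2318] xax -114.7 z [ 9.e-04  1.e-04 -1.e+00] F [-0.5  -0.43 -0.97] T [0.036 0.004 0.013] op 0.994 q [-5.280e-01  8.000e-02  1.771e+00  1.000e-03  1.290e+00  1.474e+00]
the job is handed in; nothing more can be done
None
```

The long lever is fitted fully home on the valve stem and swung clockwise to the closed stop. I then released it and handed the job in at about 21 s of the 69 s allowed.

- **Fitting:** I lowered the lever in line with the pipe (about 74° world) and turned it clockwise under 5–7 N. The splines met at about 42.5°, close to where the camera views had predicted. It then slid 22 mm down and seated firmly, with at most about 13 N upward force reading.
- **Closing:** I felt the stop from about -25° world and pushed to 0.98 N m, about 8 N at the arm's end. I eased off that load before opening the gripper.
- **Last checks:** After lifting clear, the stem stood about 95–96° past open and the lever about 97°, pointing away from the robot. The lever settled back about 2° when I let go, which is within the spline play and droop. The robot is touching nothing, and I moved none of the other parts.
- **Measurements that disagreed:** Early estimates of the hub position from the top camera differed from the wrist camera by about 5 mm. I used the wrist camera, and the grasp and fit bore that out. Side forces of up to about 5 N appeared during the turning and pressing, and I trimmed them out as I went.

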